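Let a telescopic wrist rest out by one hole

TASK

The telescopic wrist rest on the table is set too short. Press its orange thumb button to free the sliding tube, let the tube out to the very next hole, so that the button pops back up and locks there, then take the hand away. Be gentle with it, never forcing the tube against the lock, and leave the tape roll, the little pot and the vial beside it undisturbed.

Things in the scene. Friction and masses are not known exactly. Their poses are not given: they have to be found in the camera images.
- stand: Grey foot of the wrist rest, fixed to the table: plate 170 x 100 x 12 mm from x -140 to +30 mm, column 63 mm high at x -134 to -90 mm. Origin on the table top, on the plate's middle line. Its x axis is level and is the direction in which the tube extends; z up.
- inner_tube (a point): Point on top of the fixed inner steel tube (22 mm wide, top 56 mm above the table, along the stand's x), between column and sliding tube. Holes in its top lock the sliding tube; those ahead are hidden inside it. The next hole is 38 to 67 mm further out than the present one (spacing not marked, differs from piece to piece); one more follows 36 mm beyond.
- sleeve: Sliding outer tube, bright aluminium, 35 mm wide, black collar. Moves only along the stand's x; its x in the stand's frame is how far it is let out (0 +-1 mm at the start). Origin at table height, axes as the stand's. Sliding freely takes 2 to 5 N. With the lock tooth in a hole it has about 3 mm of play in all and is else stopped hard. Collar cheeks beside the button: top 66 mm above the table.
- rest_pad (a point): Top centre of the blue padded rest (58 x 88 mm) on the far end of the sliding tube: x = +160 mm in the sleeve's frame, 96 mm above the table.
- thumb_button: Orange thumb button: a sprung rocker hinged at its origin, 12 mm ahead of the hood's rear face, 62 mm above the table. Pressed, it lifts the lock tooth out of its hole. Let go between holes it rises only part way (stays about 3.5 mm down) and the tooth rides on the inner tube; over a hole it pops fully up and locks. Kept pressed, it passes holes without locking.
- button_top (a point): Top of the raised ridge of the orange button (a rounded bar, 18 mm long and 20 mm wide), the place to press: 13 mm behind the hood's rear face, 78 mm above the table when up. Travel 7 mm downward in all; the lock is free once it is more than 4 mm down; about 3 N at the start of the travel, 6 N at the end.
- push_face (a point): Middle of the upright rear face of the black hood on the sliding tube (44 mm wide, 71 to 89 mm above the table, looking to the sleeve's -x; hood 52 mm long toward +x): a fingertip that presses the button can push the tube out by this face. Press first, then push: a tube pushed against the lock holds the button.
- tape_roll: Bystander: white roll of paper tape, 62 mm across, 48 mm high, on the table beside the stand; origin under its centre.
- pill_pot: Bystander: small white sample pot, 38 mm across, 58 mm high; origin under its centre.
- vial: Bystander: clear sample vial with black cap, 47 mm across, 124 mm high; origin under its centre.

How it is judged:
By the outcome, as a careful person would: the job done as asked, in the order asked, and still so for the second after the job is handed in, with the robot touching nothing.
It also fails if it takes over 32 s, if anything falls off the work surface, if the arm or the gripper's body presses on something with over 40 N, if the wrist force passes 120 N, or if a joint passes its speed limit or range.

ROBOT

A 6-joint arm with a two-finger parallel gripper is mounted at the origin on a cart in front of the work surface, level with it; the furniture and walls round the work are solid. World frame = base frame: x ahead of the robot, y to its left, z up, the work surface at z = 0. Lengths are in m, angles in rad, forces in N, time in s.
With the tool pointing down it reaches from about 0.2 to 0.875 m from the base axis. Payload 3.4 kg.
Tool frame: the origin (TCP) lies between the finger pads; the fingertips stand 25 mm ahead of it and the grasp point (between the pads) lies 6 mm ahead of it (r.nose_length is the z of the fingertips in the tool frame, in m); z points along the fingers, y is the line along which they close (so a half turn about z gives the same grasp; the last joint's range is limited). The gripper opens to 94 mm and grips with 3 to 60 N. Pads are 16 mm wide; open, the fingers measure 119 mm over their backs; the gripper's body (75 mm by 177 mm) begins 78 mm behind the grasp point.
Start: joints at [-1.365, 0.276, 1.505, -0, 1.361, -0.121], TCP at [0.185, -0.545, 0.23] pointing down, gripper open.
Joint ranges: [-2.89, 2.89], [-0.75, 2.08], [0.22, 2.7], [-1.18, 4.32], [0.11, 2.71], [-2.7, 2.7]. Speed limits (rad/s): [2.57, 2.57, 3.14, 3.14, 3.14, 3.14].

INTERFACE

Orientations are given as a unit quaternion [w, x, y, z].
In Python, from plant import r, gripper_to, inverse_kinematics, vision, models, telemetry gives the robot as it stands. Calls block until the motion is done:
- r.move_to(position, orientation): joint-space move of the TCP to a pose.
- r.move_l(position, rot=None, vel=0.15, guard=None): straight line of the TCP; rot=None keeps the orientation; vel is the mean speed in m/s. With guard (N) it stops when the force on the tool has changed by that much, and returns True; else False.
- r.movej(angles): joint-space move.
- gripper_to(opening, f_grip=None): finger opening in m; f_grip is the grip in N (None keeps the last); returns when the fingers have stopped.
- r.hold(seconds).
- inverse_kinematics(position, orientation): joint angles nearest the present ones, or None.
- vision.snapshot(name): name is "scene" or "top" or "wrist"; returns the picture (384x512x3 uint8, red, green, blue); there is no depth.
- vision.get_calibration(name): a dict with "fx", "fy", "cx", "cy" (pixels), "position" and "orientation" of the camera in the world. Camera axes: x right, y down, z forward; pixel columns grow to the right and rows downward; lengths in m; the calibration is good to about 2 mm. A picture is of the moment at which its call begins: read the wrist's pose just before it. get_calibration takes no time and is no camera call; for the wrist camera it gives the pose at the moment of the call.
A pose or a line that the arm cannot do raises r.PlanningError and nothing moves.
- r.sign_off(): hands the job in; it is judged then, once.
Trained networks look in the newest picture that a camera, given by its name, has taken for a name from the list of things; names that differ only in an ending like _2 or _b are one class to them, and where a whole thing is asked for, a point or a joint stands for the part that bears it (a point fixed in the world has none). Each returns a list of dicts, best first, with "score" (0 to 1); they miss things now and then, are a little off and sometimes report something else, mostly with a low value. They report only what shows in the picture. A call takes as long as a camera call.
- models.boxes_of(thing, camera): "at" ([x, y, z] in m, in world coordinates, good to about 4 mm: the middle of the surface that is visible of it).
- models.regions_of(thing, camera): "pixels" (384x512 bool, what is visible of it).
- models.mark_of(thing, camera): "at" ([x, y, z] in m, in world coordinates, good to about 4 mm: a listed point, or the origin of a listed thing).
Readings, each from a call of its own:
- telemetry.current_t(): time.
- telemetry.current_joints(): joint angles.
- telemetry.current_dq(): joint speeds.
- telemetry.current_joint_efforts(): joint torques, N m.
- telemetry.current_ee_pos(): TCP position.
- telemetry.current_tool_rot(): TCP orientation.
- telemetry.current_wrist_force(): force on the tool from outside, world axes, zero at the start.
- telemetry.current_torque(): the same for the moment, N m.
- telemetry.current_opening(): finger opening in m.
- telemetry.current_finger_force(): force on a finger pad.
Only numpy, scipy, OpenCV 4.12 (cv2) and the standard library are available. Lean on these libraries where they do the work, as an engineer would, in place of code of your own. Each camera call takes 0.05 s, during which the arm holds its last target. There are 200 camera calls.

## Working session

There is one attempt and no reset: what is moved stays moved. The work goes in short steps, each a Python script; the robot and the scene stay as the last script left them, time stands still between calls to the robot, and variables do not carry over. Pictures are saved under pics/ and viewed, at most 10 in all, crops included, and the job is handed in when it is done.

```bash
mkdir -p pics; ls
cat > h.py <<'E'
from plant import r, gripper_to, inverse_kinematics, vision, models, telemetry
import numpy as np, cv2
E
python3 - <<'E'
from h import *
ims=[]
for c in ("scene","top"):
    im=vision.snapshot(c); cv2.imwrite(f"pics/{c}0.png",im[:,:,::-1])
    for t in ("stand","sleeve","thumb_button","button_top","push_face","rest_pad","inner_tube","tape_roll","pill_pot","vial"):
        d=models.mark_of(t,c)[:2]
        print(c,t,[(np.round(x["at"],3).tolist(),round(x["score"],2)) for x in d])
print(telemetry.current_t(),telemetry.current_tool_rot(),telemetry.current_opening())
E
```

```text
pics
scene stand [([0.523, 0.15, -0.004], 0.86)]
scene sleeve [([0.522, 0.153, 0.0], 0.67)]
scene thumb_button [([0.521, 0.171, 0.059], 0.47)]
scene button_top [([0.522, 0.143, 0.077], 0.54)]
scene push_face [([0.522, 0.151, 0.076], 0.67)]
scene rest_pad [([0.524, 0.314, 0.092], 0.89), ([0.521, 0.152, -0.0], 0.69)]
scene inner_tube [([0.519, 0.076, 0.054], 0.93)]
scene tape_roll [([0.652, 0.173, 0.001], 0.82)]
scene pill_pot [([0.653, 0.086, -0.001], 0.53)]
scene vial [([0.662, 0.239, -0.003], 0.81), ([0.521, 0.17, 0.057], 0.47)]
top stand [([0.521, 0.154, -0.001], 0.6)]
top sleeve [([0.518, 0.151, -0.0], 0.84)]
top thumb_button [([0.521, 0.166, 0.065], 0.46)]
top button_top [([0.518, 0.142, 0.082], 0.66)]
top push_face [([0.52, 0.151, 0.082], 0.95)]
top rest_pad [([0.523, 0.317, 0.101], 0.98)]
top inner_tube [([0.521, 0.074, 0.056], 0.98)]
top tape_roll []
top pill_pot [([0.65, 0.089, 0.002], 0.75)]
top vial [([0.664, 0.241, 0.002], 0.87)]
1.1 [4.70187529e-05 9.86675083e-01 1.62703035e-01 2.22451296e-06] 0.09356807620677325
```

View pics/scene0.png

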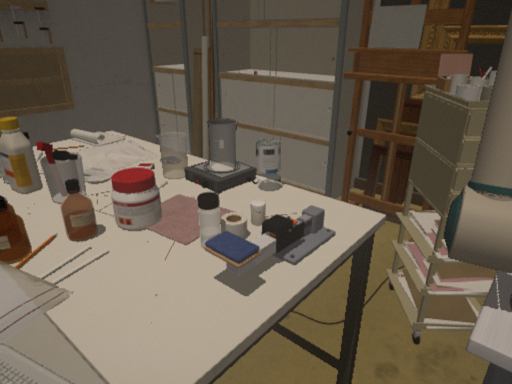

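View pics/top0.png

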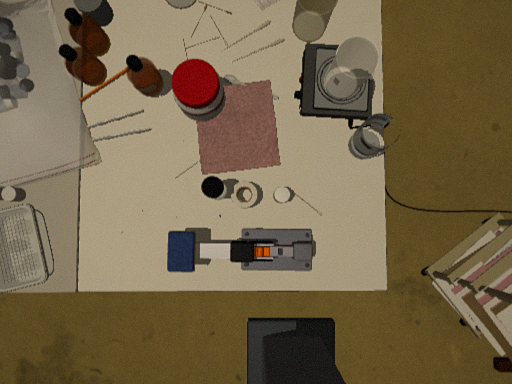

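The scene view shows the rest with its blue pad at about (232,247), the black hood at (275,235) and the column at (312,215). The vial (210,220), tape roll (236,226) and pot (258,212) stand behind it. In the top view the button is at (263,252) and the tube extends toward image left, which is world +y, as the networks report. Next I'll hover with the fingers closed and check from the wrist camera.

Run:
```python
from h import *
th=np.radians(89.2); Q=[0,np.cos(th/2),np.sin(th/2),0]
gripper_to(0.0,5)
r.move_to([0.521,0.140,0.17],Q)
print(telemetry.current_joints(),telemetry.current_ee_pos(),telemetry.current_opening())
im=vision.snapshot("wrist"); cv2.imwrite("pics/w1.png",im[:,:,::-1])
vision.snapshot("top");
for c in("wrist","top"):
  for t in ("button_top","push_face","rest_pad","inner_tube"):
    d=models.mark_of(t,c)[:2]
    print(c,t,[(np.round(x["at"],3).tolist(),round(x["score"],2)) for x in d])
print(telemetry.current_t(),telemetry.current_wrist_force(),r.nose_length)
```

```text
[ 1.32251396e-01  2.64507161e-01  1.67788926e+00 -3.12649573e-04
  1.19891046e+00  1.47454786e-01] [0.52134566 0.13925753 0.17008317] 0.0006580391566557442
wrist button_top [([0.52, 0.134, 0.075], 0.59)]
wrist push_face [([0.523, 0.149, 0.084], 0.74)]
wrist rest_pad [([0.521, 0.151, 0.004], 0.67)]
wrist inner_tube []
top button_top []
top push_face [([0.521, 0.152, 0.084], 0.75)]
top rest_pad [([0.525, 0.317, 0.104], 0.74)]
top inner_tube [([0.523, 0.076, 0.056], 0.79)]
5.7167 [ 0.26747078 -0.1570634   0.0058242 ] 0.025
```

View pics/w1.png

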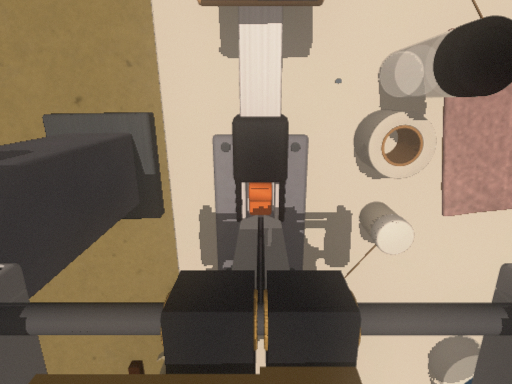

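The wrist view shows the orange ridge at about (261,195) between the cheeks, with the hood's rear edge near row 182. The tool is aligned with the tube, so I'll press now.

```bash
cat >> h.py <<'E'
th=np.radians(89.2); U=np.array([np.cos(th),np.sin(th),0]); P0=np.array([0.521,0.138,0])
def pt(s,ztip): return P0+U*s+[0,0,ztip+0.025]
def st(m):
    p=np.array(telemetry.current_ee_pos()); print(m,round(telemetry.current_t(),2),"s",round(float((p-P0)@U)*1e3,1),"tipz",round((p[2]-.025)*1e3,1),np.round(telemetry.current_wrist_force(),1))
E
python3 - <<'E'
from h import *
r.move_l(pt(0,.083),vel=.12); st("above")
print(r.move_l(pt(0,.0785),vel=.02,guard=2.5)); st("touch?")
print(r.move_l(pt(0,.0715),vel=.02,guard=15)); st("down")
if telemetry.current_ee_pos()[2]-.025<.0735:
    print(r.move_l(pt(.010,.0715),vel=.02,guard=10)); st("push10")
E
```

```text
above 6.38 s 0.1 tipz 83.3 [-0.2 -0.6 -0.8]
False
touch? 6.76 s 0.0 tipz 78.7 [-0.4 -0.4  0.3]
False
down 7.26 s -0.3 tipz 72.2 [-0.8 -1.5  4.5]
False
push10 7.91 s 9.9 tipz 72.3 [-0.4 -0.   5.8]
```

Run:
```python
from h import *
for s in (.016,.022,.028):
    g=r.move_l(pt(s,.0715),vel=.02,guard=10); st(g)
    if g: break
vision.snapshot("top");
for t in ("push_face","rest_pad"):
    print(t,[(np.round(x["at"],3).tolist(),round(x["score"],2)) for x in models.mark_of(t,"top")[:2]])
```

```text
False 8.36 s 16.0 tipz 72.3 [-1.1  0.3  4.3]
False 8.81 s 22.0 tipz 72.3 [-0.5 -1.   5. ]
False 9.26 s 28.0 tipz 72.3 [-1.   0.1  5.4]
push_face [([0.52, 0.182, 0.082], 0.56)]
rest_pad [([0.526, 0.345, 0.101], 0.95)]
```

Run:
```python
from h import *
r.move_l(pt(.0275,.0815),vel=.03); st("released")
s=.0275
while s<.085:
    s+=.003
    g=r.move_l(pt(s,.0815),vel=.015,guard=7.5); st(g)
    if g: break
```

```text
released 9.89 s 27.4 tipz 81.4 [-0.1 -0.6  1.1]
False 10.24 s 30.6 tipz 81.3 [-0.4  0.2  0. ]
False 10.59 s 33.6 tipz 81.5 [-0.2 -0.6  0.3]
False 10.94 s 36.3 tipz 81.5 [-0.8 -1.4 -0.2]
False 11.29 s 38.9 tipz 81.5 [ 0.2 -4.9  0.6]
False 11.64 s 42.4 tipz 81.5 [-0.6 -4.2  1.1]
False 11.99 s 45.6 tipz 81.5 [-0.3 -3.9 -0.1]
False 12.34 s 49.6 tipz 81.5 [-0.3 -0.6  0.5]
False 12.69 s 51.5 tipz 81.5 [-0.1 -1.5  0.7]
True 12.93 s 51.5 tipz 81.2 [-0.5 -0.5  0.9]
```

Run:
```python
from h import *
g=r.move_l(pt(.055,.0815),vel=.01,guard=8); st(g)
r.move_l(pt(.040,.0815),vel=.06); r.move_l(pt(.040,.15),vel=.15); st("up")
im=vision.snapshot("wrist"); cv2.imwrite("pics/w2.png",cv2.resize(im[100:300,160:360,::-1],None,fx=3,fy=3))
vision.snapshot("top")
for c in("wrist","top"):
  for t in ("button_top","push_face","rest_pad"):
    print(c,t,[(np.round(x["at"],3).tolist(),round(x["score"],2)) for x in models.mark_of(t,c)[:2]])
st("")
```

```text
True 13.32 s 51.6 tipz 80.6 [ 1.  -1.8  0.1]
up 14.26 s 40.0 tipz 149.5 [ 0.2 -0.7 -0.6]
wrist button_top [([0.522, 0.182, 0.076], 0.83)]
wrist push_face [([0.526, 0.196, 0.079], 0.8)]
wrist rest_pad []
top button_top []
top push_face [([0.518, 0.198, 0.085], 0.93)]
top rest_pad [([0.524, 0.36, 0.103], 0.73)]
 14.66 s 40.0 tipz 149.4 [ 0.3 -0.6  0.2]
```

View pics/w2.png

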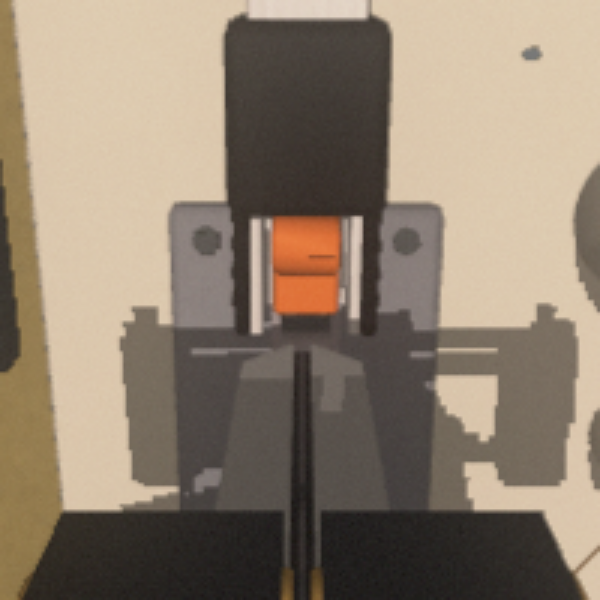

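The button sits high at about (305,265) in the crop. The tube is about 44 mm out, and two light pushes both stopped at the same place. One light touch on the ridge will show whether it is fully up (78 mm) or still riding (74.5 mm).

Run:
```python
from h import *
r.move_l(pt(.043,.081),vel=.12); st("above")
print(r.move_l(pt(.043,.0765),vel=.01,guard=2.5)); st("touch"); r.hold(.1); st("")
r.move_l(pt(.043,.12),vel=.1); r.move_l(pt(.03,.2),vel=.2); st("up")
im=vision.snapshot("scene"); cv2.imwrite("pics/s3.png",cv2.resize(im[170:280,170:350,::-1],None,fx=4,fy=4))
for t in ("rest_pad","tape_roll","pill_pot","vial"):
    print(t,[(np.round(x["at"],3).tolist(),round(x["score"],2)) for x in models.mark_of(t,"scene")[:1]])
```

```text
above 15.38 s 43.1 tipz 81.4 [0.6 0.6 0.4]
True
touch 15.79 s 42.9 tipz 77.9 [ 0.  -1.2  3.3]
 15.89 s 42.9 tipz 77.9 [ 0.8 -1.4  4.6]
up 17.02 s 29.9 tipz 198.8 [ 0.  -0.  -1.9]
rest_pad [([0.525, 0.362, 0.093], 0.68)]
tape_roll [([0.652, 0.176, 0.002], 0.93)]
pill_pot [([0.654, 0.086, -0.001], 0.67)]
vial [([0.662, 0.239, 0.0], 0.81)]
```

View pics/s3.png

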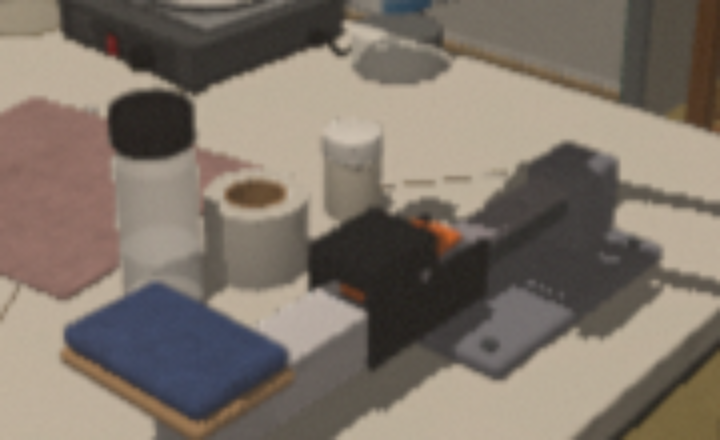

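The crop shows the tube let out, the orange button standing up at about (435,235), and the vial, tape roll and pot where they were. The touch met the button at 78 mm, so it is fully up and locked.

```bash
python3 -c "
from h import *
print(r.sign_off())"
```

```text
the job is handed in; nothing more can be done
None
```

The wrist rest is let out about 44 mm to the next hole and its button is back up and locked; the hand is clear, the tape roll, pot and vial are undisturbed, and the job was handed in at about 17 s of the 32 s allowed.

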